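# Open the guarded air gate of the forge

### The arm

A 7-joint arm with a two-finger parallel gripper is mounted at the origin on the work surface. World frame = base frame: x ahead of the robot, y to its left, z up, the work surface at z = 0. Lengths are in m, angles in rad, forces in N, time in s.
With the tool pointing down it reaches from about 0.4 to 0.85 m from the base axis. Payload 10.4 kg.
Tool frame: the origin (TCP) lies midway between the tips of the shut fingers; the grasp point (between the pads) lies 19 mm behind it (ctrl.grip_depth is the distance from the TCP to the grasp point, in m); z points along the fingers, y is the direction in which the jaws open and shut (so a half turn about z gives the same grasp; the last joint's range is limited). The gripper opens to 87 mm and grips with 3 to 60 N. Pads are 19 mm wide; open, the fingers measure 117 mm over their backs; the gripper's body (75 mm by 190 mm) begins 51 mm behind the grasp point.
Start: joints at [1.25, 0.332, -0.065, 1.46, 0.022, 1.35, -0.088], TCP at [0.183, -0.598, 0.223] pointing down, gripper open.
Joint ranges: [-2.6, 2.6], [-0.5, 2.12], [-1.47, 1.34], [0.16, 2.42], [-1.27, 4.41], [0.06, 2.06], [-2.6, 2.6]. Speed limits (rad/s): [2.22, 2.22, 2.79, 2.79, 3.14, 3.14, 3.14].

### API

Orientations are given as a unit quaternion [w, x, y, z].
In Python, from cell import ctrl gives the robot as it stands. The module is installed in compiled form; this text tells all that it offers. Calls block until the motion is done:
- ctrl.movep(position, orientation): joint-space move of the TCP to a pose.
- ctrl.move_linear(position, max_speed=0.15, rot=None): straight line of the TCP; rot=None keeps the orientation; max_speed is the mean speed in m/s.
- ctrl.goto_joints(angles): joint-space move.
- ctrl.gripper_to(opening, grip_force=None): opening from 0.0 (shut) to 1.0 (fully open); grip_force is the grip in N (None keeps the last); returns when the fingers have stopped.
- ctrl.dwell(seconds).
- ctrl.ik(position, orientation): joint angles nearest the present ones, or None.
- ctrl.state(): the state.
- ctrl.camera(name): name is "scene" or "top" or "wrist"; returns a dict with "frame" (420x560x3 uint8, blue, green, red), "fx", "fy", "cx", "cy" (pixels), "R" (3x3) and "t" (3): a world point X has camera coordinates R X + t. Camera axes: x right, y down, z forward; pixel columns grow to the right and rows downward; lengths in m; the calibration is good to about 2 mm. A picture is of the moment at which its call begins. There is no depth.
A pose or a line that the arm cannot do raises ctrl.MotionError and nothing moves.
- ctrl.sign_off(): hands the job in, once; it reports no verdict.
Trained networks look in a picture, given as the dict that the camera call returned (one of the last four; its "shot" number tells which), for a name from the list of things; names that differ only in an ending like _2 or _b are one class to them, and where a whole thing is asked for, a point or a joint stands for the part that bears it (a point fixed in the world has none). Each returns a list of dicts, best first, with "p" (0 to 1); they miss things now and then, are a little off and sometimes report something else, mostly with a low value. They report only what shows in the picture. A call takes as long as a camera call.
- ctrl.spot_in(target, picture): "at" ([column, row] in pixels, amid what is visible of it).
- ctrl.tip_of(target, picture): "at" ([column, row] in pixels: a listed point, or the origin of a listed thing).
The state is a dict: "time": time; "joints": joint angles; "joint_vel": joint speeds; "joint_torque": joint torques, N m; "tool_pos": TCP position; "ee_rot": TCP orientation; "ft_force": force on the tool from outside, world axes, zero at the start; "ft_torque": the same for the moment, N m; "gripper_width": opening from 0.0 (shut) to 1.0 (fully open).
Only numpy, scipy, OpenCV 4.12 (cv2) and the standard library are available. Lean on these libraries where they do the work, as an engineer would, in place of code of your own. Each camera call takes 0.05 s, during which the arm holds its last target. There are 200 camera calls.

### The job

Open up the air to the forge: pull up the spring plunger knob on the red sliding cover of the air gate box, slide the cover fully open until the plunger pin drops into its second hole, then turn the yellow star wheel underneath anticlockwise (seen from above) all the way to its stop. Leave the hammer, the tin and the wrench where they are.

Things in the scene. Friction and masses are not known exactly. Their poses are not given: they have to be found in the camera images.
- airbox: Grey steel air gate box fixed on the bench, 220 mm (its x) by 310 mm (its y), steel deck 90 mm high, guides along both long edges up to 101 mm. Origin under its centre on the bench; x points away from the robot at yaw 0, y along the slide. A green pipe, below 75 mm, leaves its +x side at y -75 mm and bends down into the bench at x 165 mm.
- opening (a point): Centre, at deck height (90 mm), of the 140 by 140 mm opening in the box's deck, at box x -25, y -75 mm, with the star wheel in it. A steel bridge 12 mm wide, 82 to 90 mm high, crosses it along the box's y straight over the wheel axis and parts it into a near and a far window, each 64 mm (x) by 140 mm (y). Clear depth 84 mm.
- cover (a joint): Red steel sliding cover, 195 mm (x) by 146 mm (y), 5 mm thick, its top 96 mm high: slides along the box's +y from 0 (shut, over the wheel opening, locked by the plunger) to 0.145 m (fully open, end stop). Light friction, about 2 N.
- plunger (a joint): Spring index plunger on the cover: 0 = pin down in a hole (locked), up to 0.018 m as the knob is pulled straight up to its stop. The pin enters the deck by 9 mm: keep it 10 mm up or more as the cover leaves the hole. The spring pulls down with 6 N at 0, 11 N at the stop. Let go between the holes the pin rides on the deck (0.009); it drops into the second hole at cover 0.145 (3 mm play each way).
- knob_centre (a point): Centre of the plunger's round black knob, 32 mm in diameter, 32 mm high, axis upright. Pin down and cover shut, it is at box x 70, y -75 mm, 132.5 mm above the bench; it moves with the cover and rises with the plunger. Below it is a steel neck, 24 mm in diameter and 20 mm high, on the cover.
- wheel (a joint): Angle of the star wheel about the vertical, rad, growing anticlockwise seen from above; starts between 0 and 0.5; 2.2 is the stop (air fully open). It stays where it is left; friction about 0.1 N m. At 0 the spoke with the red end points along the box's +x, the other three at 90 degree steps.
- wheel_hub (a point): On the wheel's axis at mid height of the spokes, 66 mm above the bench, at box x -25, y -75 mm; turns with the wheel. Four level yellow spokes 14 mm thick run from the hub (32 mm in diameter, top 79 mm high) to balls of 19 mm centred 54 mm from the axis (one red, three black). Below the spokes it is free, but for a 16 mm spindle, to the box floor 6 mm above the bench.
- hammer: Hammer of 260 mm lying on the bench left of the box; bystander. Origin at its middle, on the bench.
- tin: Closed steel tin, 72 mm in diameter, 100 mm high, upright right of the box; bystander. Origin under its centre.
- wrench: Steel wrench of 170 mm lying on the bench beyond the box; bystander. Origin at its middle, on the bench.

How it is judged:
On the way, in this order (a step that is already met when the one before it is completed fails the run):
1. the plunger knob is pulled up far enough to free the cover (value of joint plunger above 0.0085 m), for 0.1 s.
2. the cover is fully open and the plunger pin has dropped into the second hole (value of joint cover above 0.138 m and value of joint plunger below 0.004 m), for 0.2 s.
3. the star wheel is turned to its stop (value of joint wheel above 2.05 rad), for 0.2 s.
At the end, for the whole second after the job is handed in: The cover is open beyond 138 mm of its 145 mm with the plunger pin down in the second hole (plunger under 4 mm), and the star wheel stands at rest within 0.15 rad of its stop at 2.2 rad (beyond 2.05) (all of step 2 and value of joint wheel above 2.05 rad and velocity of joint wheel below 0.05 rad/s); the robot touches nothing.
It fails at once if the hammer is moved by more than 30 mm (distance of hammer from where it was at the start of the episode above 0.03 m).
It fails at once if the tin is moved by more than 30 mm (distance of tin from where it was at the start of the episode above 0.03 m).
It fails at once if the wrench is moved by more than 30 mm (distance of wrench from where it was at the start of the episode above 0.03 m).
It also fails if it takes over 61 s, if anything falls off the work surface, if the arm or the gripper's body presses on something with over 40 N, if the wrist force passes 120 N, or if a joint passes its speed limit or range.

## Working session

There is one attempt and no reset: what is moved stays moved. The work goes in short steps, each a Python script; the robot and the scene stay as the last script left them, time stands still between calls to the robot, and variables do not carry over. Pictures are saved under pics/ and viewed, about 8 in all and at most 12, crops included, and the job is handed in when it is done.

```bash
mkdir -p pics; cat > h.py <<'E'
from cell import ctrl
import numpy as np, cv2
from scipy.spatial.transform import Rotation as Ro
def ray(c,px):
    d=np.array([(px[0]-c['cx'])/c['fx'],(px[1]-c['cy'])/c['fy'],1.])
    R=np.array(c['R']);t=np.array(c['t']); return -R.T@t, R.T@d
def atz(c,px,z):
    o,d=ray(c,px); return o+d*(z-o[2])/d[2]
def proj(c,X):
    p=np.array(c['R'])@np.array(X)+np.array(c['t']); return [c['fx']*p[0]/p[2]+c['cx'],c['fy']*p[1]/p[2]+c['cy']]
def quat(yaw,tilt=None):
    r=Ro.from_euler('z',yaw)*Ro.from_euler('x',np.pi)
    q=r.as_quat(); return [q[3],q[0],q[1],q[2]]
E
python3 - <<'E'
from h import *
s=ctrl.state(); print(s['time'],s['tool_pos'],s['ee_rot'],s['gripper_width'],ctrl.grip_depth)
cs={n:ctrl.camera(n) for n in('scene','top')}
cv2.imwrite('pics/a_top.png',cs['top']['frame']);cv2.imwrite('pics/a_scene.png',cs['scene']['frame'])
zs={'airbox':0,'knob_centre':.1325,'hammer':0,'tin':0,'wrench':0,'opening':.09,'wheel_hub':.066}
for n,c in cs.items():
    print(n,'cam',ray(c,[0,0])[0].round(3))
    for k,z in zs.items():
        for d in ctrl.tip_of(k,c)[:2]: print(k,round(d['p'],2),np.round(d['at'],1),atz(c,d['at'],z).round(4))
print(ctrl.state()['time'])
E
```

```text
0.0 [ 0.18324811 -0.59711573  0.22174911] [-7.14512994e-04  9.88933890e-01  1.48355066e-01 -1.55485562e-04] 1.0003693940406218 0.0187
scene cam [1.19  0.321 0.581]
airbox 0.64 [316.7 241.5] [0.5683 0.0589 0.    ]
knob_centre 0.82 [272.7 195.9] [ 0.6269 -0.015   0.1325]
hammer 0.67 [460.3 273.4] [0.5211 0.3517 0.    ]
tin 0.72 [212.6 223.3] [ 0.624  -0.1813  0.    ]
wrench 0.73 [319.9 319.6] [0.7569 0.1528 0.    ]
opening 0.76 [291.7 190.3] [ 0.5351 -0.021   0.09  ]
top cam [0.502 0.034 1.038]
airbox 0.96 [253.8 241.1] [0.5628 0.0708 0.    ]
knob_centre 0.57 [288.7 209.6] [ 0.6247 -0.0137  0.1325]
hammer 0.56 [140.1 260.4] [0.5198 0.3583 0.    ]
tin 0.75 [350.3 215.8] [ 0.6235 -0.1804  0.    ]
wrench 0.75 [219.1 171.5] [0.7462 0.1587 0.    ]
opening 0.93 [288.4 250.4] [ 0.5342 -0.0129  0.09  ]
wheel_hub 0.2 [220.5 171.8] [0.7298 0.1474 0.066 ]
0.8
```

```bash
python3 - <<'E'
import cv2
a=cv2.imread('pics/a_top.png')[120:340,100:400];cv2.imwrite('pics/a2.png',cv2.resize(a,(795,583),interpolation=cv2.INTER_CUBIC))
E
```

```text
(no output)
```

View pics/a2.png

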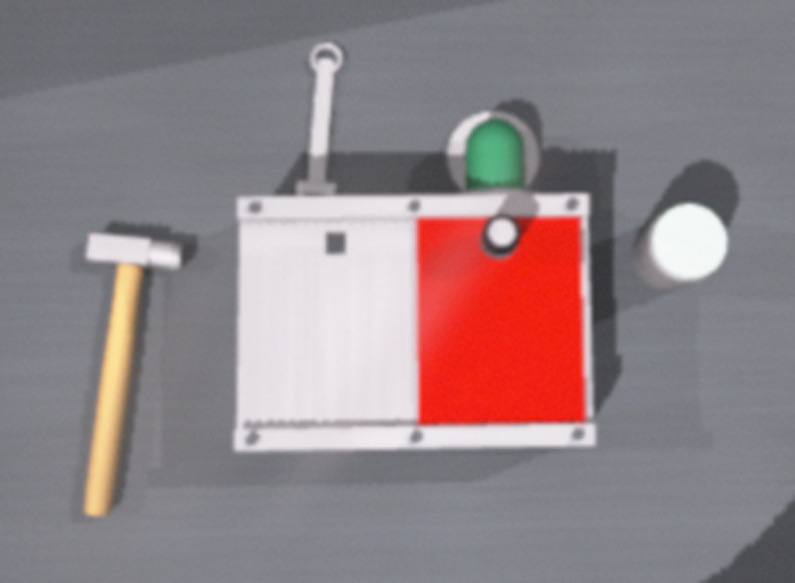

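View pics/a_scene.png

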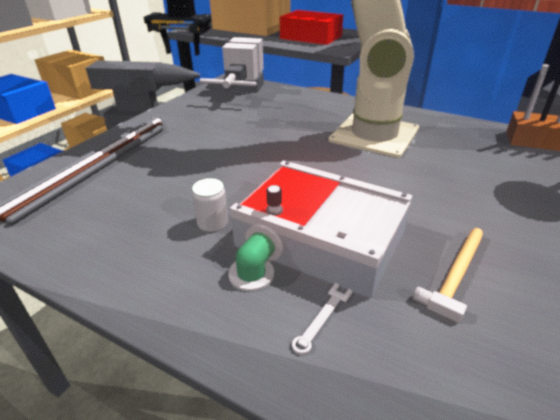

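Views agree: cover shut, with the knob at top-crop (500,240), the box nearly unrotated, and the tin right, hammer left and wrench beyond. Next I fit the yaw and go above the knob.

```bash
python3 - <<'E'
from h import *
c=ctrl.camera('top')
P=[atz(c,[100+u/2.65,120+v/2.65],.101)[:2] for u,v in((237,197),(590,194),(233,450),(596,446))]
P=np.array(P);print(P.round(4), P.mean(0))
B=np.array([[.11,.155],[.11,-.155],[-.11,.155],[-.11,-.155]])
A,_=cv2.estimateAffinePartial2D(B,P); yaw=np.arctan2(A[1,0],A[0,0]);print('yaw',yaw,'scale',np.hypot(A[0,0],A[1,0]),'org',A[:,2])
Rm=np.array([[np.cos(yaw),-np.sin(yaw)],[np.sin(yaw),np.cos(yaw)]])
print('knob pred',A[:,2]+Rm@[.07,-.075])
for y in(0,np.pi): print(ctrl.ik([.6258,-.0145,.2],quat(yaw+y)))
ctrl.movep([.6258,-.0145,.2],quat(yaw))
w=ctrl.camera('wrist');cv2.imwrite('pics/w1.png',w['frame'])
for d in ctrl.tip_of('knob_centre',w)[:2]: print(d['p'],d['at'],atz(w,d['at'],.1325))
print(ctrl.state()['time'],ctrl.state()['tool_pos'],proj(w,[.6258,-.0145,.1485]))
E
```

```text
[[ 0.669   0.2157]
 [ 0.6665 -0.0964]
 [ 0.4494  0.2179]
 [ 0.4456 -0.094 ]] [0.5576386  0.06081615]
yaw -0.010201592877140828 scale 1.0046297922625445 org [0.5576386  0.06081615]
knob pred [ 0.62686985 -0.01489405]
[ 0.4840768   0.43597824 -0.7122002   1.45981056  0.28663527  1.35176555
 -1.82491965]
[ 0.58175     0.47983297 -0.86077776  1.45453746  0.36505542  1.37353546
  1.26643427]
0.92 [275.5, 223.3] [ 0.62756105 -0.01476329  0.1325    ]
3.5417 [ 0.62580737 -0.01539981  0.19992994] [np.float64(275.03237571696224), np.float64(234.13447469730517)]
```

View pics/w1.png

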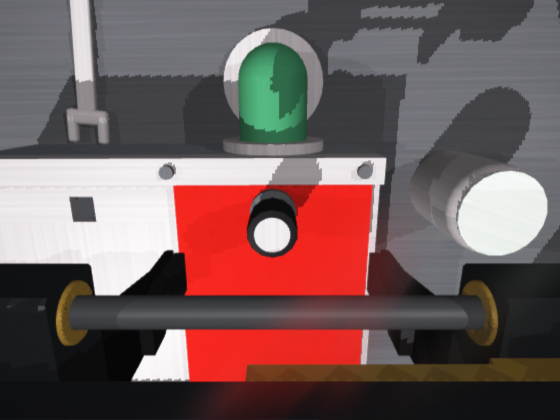

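The wrist view puts the knob at (272,225), which agrees with the prediction to within 1 mm. Next: grasp, pull, check.

```bash
python3 - <<'E'
from h import *
def st(m):
    s=ctrl.state();print(m,round(s['time'],2),np.round(s['tool_pos'],4),np.round(s['ft_force'],1),round(s['gripper_width']*87,1))
k=np.array([.627,-.0148,.1325-.0187]); yd=np.array([.0102,1,0]); z=np.array([0,0,1])
ctrl.move_linear(k,max_speed=.08);st('at')
ctrl.gripper_to(.2,grip_force=40);st('grip')
ctrl.move_linear(k+.0145*z,max_speed=.03);st('up');ctrl.dwell(.15)
w=ctrl.camera('scene');cv2.imwrite('pics/s2.png',cv2.resize(w['frame'][120:320,180:440],(780,600),interpolation=2))
p=k+.0145*z
ctrl.move_linear(p+.02*yd,max_speed=.05);st('20mm')
ctrl.move_linear(p+.145*yd,max_speed=.08);st('open')
w=ctrl.camera('top');cv2.imwrite('pics/t2.png',cv2.resize(w['frame'][120:340,100:400],(795,583),interpolation=2))
E
```

```text
at 4.77 [ 0.6274 -0.0147  0.1145] [-0.2  0.2  0.8] 87.3
grip 5.72 [ 0.627  -0.0129  0.1138] [ 1.4  5.5 -1.8] 31.1
up 6.36 [ 0.6269 -0.0129  0.1271] [  5.4   6.6 -10.7] 31.1
20mm 7.11 [0.627  0.0055 0.1274] [  4.4   1.4 -11.1] 30.7
open 8.82 [0.6282 0.1305 0.1282] [ -1.6   0.3 -11.5] 31.0
```

View pics/t2.png

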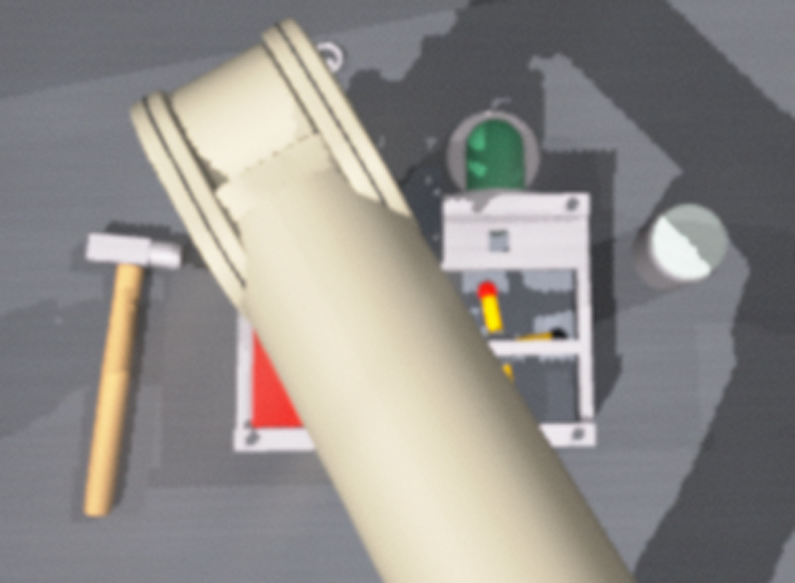

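The cover has moved and the red spoke shows at (487,290), so theta is about 0.2. Next: nudge to the end stop, lower the knob, release and check.

```bash
python3 - <<'E'
from h import *
def st(m):
    s=ctrl.state();print(m,round(s['time'],2),np.round(s['tool_pos'],4),np.round(s['ft_force'],1),round(s['gripper_width']*87,1))
k=np.array([.627,-.0148,.1325-.0187]); yd=np.array([.0102,1,0]); z=np.array([0,0,1])
ctrl.move_linear(k+.0145*z+.1475*yd,max_speed=.02);st('push')
ctrl.move_linear(k+.001*z+.1475*yd,max_speed=.04);st('down')
ctrl.gripper_to(1.0);st('rel');ctrl.dwell(.2)
p=np.array(ctrl.state()['tool_pos'])
ctrl.move_linear([p[0],p[1],.2],max_speed=.15);st('lift')
# above the wheel, offset back so the wrist camera sees it
o=np.array([.5576,.0608]);hub=o+np.array([[1,.0102],[-.0102,1]])@[-.025,-.075];print('hub',hub)
w=ctrl.camera('wrist')
for n,zz in(('knob_centre',.1325),('wheel_hub',.066)):
    for d in ctrl.tip_of(n,w)[:1]: print(n,d['p'],d['at'],atz(w,d['at'],zz))
ctrl.movep([hub[0]-.04,hub[1],.22],quat(-.0102));st('over')
w=ctrl.camera('wrist');cv2.imwrite('pics/w3.png',w['frame'])
for n,zz in(('knob_centre',.1325),('wheel_hub',.066),('opening',.09)):
    for d in ctrl.tip_of(n,w)[:1]: print(n,d['p'],d['at'],atz(w,d['at'],zz))
print('hubpx',proj(w,[*hub,.066]))
E
```

```text
push 9.15 [0.6282 0.1323 0.1281] [ -3.9  -2.2 -11.7] 31.0
down 9.63 [0.6283 0.1323 0.1151] [-5.1 -3.6 -6.9] 30.8
rel 10.77 [0.6285 0.1327 0.1148] [-0.5 -0.8  0.1] 86.9
lift 11.68 [0.6282 0.1325 0.199 ] [ 0.1  0.7 -0.6] 87.0
hub [ 0.531835 -0.013945]
knob_centre 0.79 [277.6, 227.8] [0.62700132 0.13202434 0.1325    ]
wheel_hub 0.85 [438.9, 304.1] [ 0.53072848 -0.01171229  0.066     ]
over 12.66 [ 0.4925 -0.0131  0.2202] [-0.3 -0.  -0.2] 86.9
knob_centre 0.81 [35.9, 4.3] [0.62847174 0.13153669 0.1325    ]
wheel_hub 0.57 [274.5, 152.0] [ 0.52990804 -0.01138781  0.066     ]
opening 0.7 [272.2, 153.3] [ 0.5318685  -0.00975143  0.09      ]
hubpx [np.float64(277.48619713294784), np.float64(149.68849057124856)]
```

View pics/w3.png

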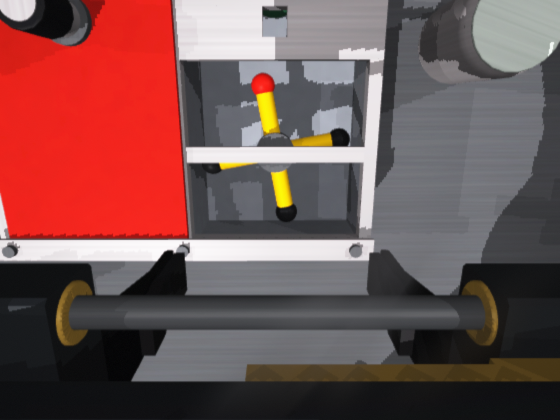

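The cover is clear of the opening, with the red ball at (263,83) and the hub under the bridge at (275,152). The far window is free, so I'll push spokes there with the fingers shut, in two strokes.

```bash
cat >> h.py <<'E'
yaw=-.0102; hub=np.array([.5312,-.0128]); Z=.054
def W(phi,r=.041,z=Z):
    a=np.radians(phi)+yaw; return [hub[0]+r*np.cos(a),hub[1]+r*np.sin(a),z]
def st(m):
    s=ctrl.state();print(m,round(s['time'],2),np.round(s['tool_pos'],4),np.round(s['ft_force'],1),np.round(s['ft_torque'],2),round(s['gripper_width']*87,1));return np.array(s['ft_force'])
E
python3 - <<'E'
from h import *
w=ctrl.camera('wrist');b=atz(w,[263,83],.066);b2=atz(w,[286,212],.066)
print('ball',b,b2,'mid',(b+b2)/2,'theta',np.degrees(np.arctan2(*(b-b2)[1::-1])-yaw),'d',np.linalg.norm(b-b2))
s=ctrl.camera('scene')
for d in ctrl.tip_of('knob_centre',s)[:1]:
    print('knob',d['at'],'down',proj(s,[.6277,.132,.1325]),'riding',proj(s,[.6277,.132,.1415]))
ctrl.gripper_to(0,grip_force=40)
ctrl.movep(W(-38,z=.15),quat(yaw));st('above')
ctrl.move_linear(W(-38),max_speed=.06);f=st('in')
if abs(f).max()<8:
    for p in range(-28,57,12):
        ctrl.move_linear(W(p),max_speed=.06);f=st(p)
        if np.linalg.norm(f)>25: break
E
```

```text
ball [ 0.58526056 -0.00189772  0.066     ] [ 0.47659431 -0.02033697  0.066     ] mid [ 0.53092743 -0.01111735  0.066     ] theta 10.215033746847142 d 0.1102195995893943
knob [341.6, 219.6] down [np.float64(342.3984695441567), np.float64(217.6059220011588)] riding [np.float64(342.79070279643577), np.float64(213.65574026006848)]
above 15.03 [ 0.563  -0.0378  0.1494] [-0.6  0.8  0.8] [ 0.05 -0.01  0.02] 0.2
in 16.77 [ 0.5635 -0.0384  0.0543] [-0.1  0.   0.6] [0.11 0.01 0.05] 0.4
-28 17.04 [ 0.5675 -0.0317  0.0541] [ 0.9 -0.2  0.1] [0.07 0.   0.  ] 0.5
-16 17.33 [ 0.5706 -0.0238  0.054 ] [-0.6 -0.2  0.4] [-0.03 -0.01 -0.01] 0.3
-4 17.62 [ 0.572  -0.0161  0.0539] [-0.5 -1.2 -0.8] [-0.2   0.06 -0.01] 0.3
8 17.92 [ 0.5719 -0.0074  0.054 ] [ 0.5 -1.  -1. ] [-0.18 -0.01  0.03] 0.2
20 18.21 [0.57   0.0012 0.0541] [ 0.6 -0.8 -0.6] [-0.2  -0.07 -0.03] 0.5
32 18.5 [0.5662 0.009  0.0541] [ 0.2 -0.6 -0.4] [-0.11 -0.13 -0.03] 0.3
44 18.79 [0.5609 0.0158 0.0541] [ 0.8 -0.  -0.1] [ 0.06 -0.08  0.02] 0.6
56 19.08 [0.5542 0.0213 0.054 ] [0.5 0.3 0.4] [ 0.05  0.03 -0.02] 0.5
```

The plunger is down: the knob is at row 219.6, against 217.6 expected for pin down and 213.7 for riding on the deck. I lift out and look at the wheel.

```bash
python3 - <<'E'
from h import *
ctrl.move_linear(W(50),max_speed=.06)
ctrl.move_linear(W(50,z=.15),max_speed=.12)
ctrl.movep([hub[0]-.04,hub[1],.22],quat(yaw));st('over')
w=ctrl.camera('wrist');cv2.imwrite('pics/w4.png',w['frame'])
E
```

```text
over 20.77 [ 0.4911 -0.0134  0.2198] [-0.7  0.5 -1. ] [-0.    0.01 -0.01] 0.4
```

View pics/w4.png

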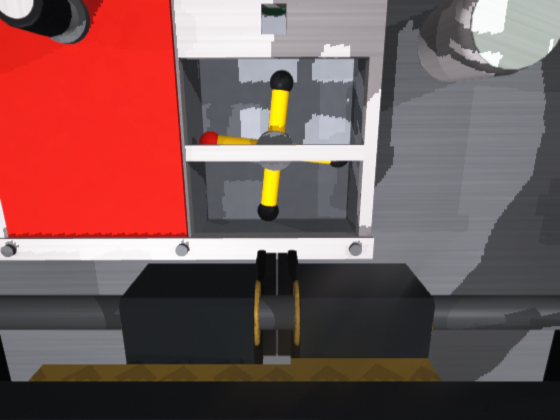

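The red spoke now points left at (209,139), about 84 deg, and the next spoke is at (282,81), about -6 deg, as planned. Second stroke.

```bash
python3 - <<'E'
from h import *
ctrl.movep(W(-48,z=.15),quat(yaw))
ctrl.move_linear(W(-48),max_speed=.06);f=st('in')
p=-40
while abs(f).max()<8 and p<=16:
    ctrl.move_linear(W(p),max_speed=.05 if p<-12 else .03);ctrl.dwell(.05);f=st(p);p+=8 if p<-16 else 3
ctrl.dwell(.3)
q=p;ctrl.move_linear(W(p-14),max_speed=.05);st('back')
ctrl.move_linear(W(p-14,z=.15),max_speed=.12)
ctrl.movep([hub[0]-.04,hub[1],.22],quat(yaw));st('over')
w=ctrl.camera('wrist');cv2.imwrite('pics/w5.png',w['frame'])
E
```

```text
in 23.07 [ 0.5585 -0.0436  0.0543] [-0.2  0.3 -0. ] [ 0.05  0.04 -0.04] 0.6
-40 23.38 [ 0.5624 -0.0392  0.054 ] [0.6 0.5 0.1] [ 0.02 -0.04  0.04] 0.4
-32 23.7 [ 0.5658 -0.0347  0.054 ] [ 0.5  0.6 -0.1] [ 0.08 -0.    0.04] 0.5
-24 24.02 [ 0.5683 -0.0296  0.0539] [-0.6  0.5  0.3] [-0.06  0.22  0.05] 0.6
-16 24.33 [ 0.5707 -0.0245  0.054 ] [-1.2 -1.1 -1.9] [-0.26  0.13  0.03] 0.7
-13 24.63 [ 0.5711 -0.0226  0.054 ] [-1.8 -2.5 -0.9] [-0.61  0.22  0.03] 0.9
-10 24.93 [ 0.5715 -0.0203  0.054 ] [-0.2 -2.6 -1.3] [-0.64  0.28  0.08] 0.6
-7 25.23 [ 0.572  -0.018   0.0541] [-0.9 -2.6 -0.3] [-0.54  0.17  0.03] 0.7
-4 25.53 [ 0.5721 -0.0158  0.054 ] [-1.  -2.9  0.3] [-0.52  0.2   0.04] 0.6
-1 25.83 [ 0.5723 -0.0137  0.054 ] [-1.4 -3.6 -0.4] [-0.56  0.08 -0.01] 0.3
2 26.13 [ 0.5723 -0.0116  0.0541] [-0.5 -2.7 -1.5] [-0.58  0.1   0.04] 0.2
5 26.43 [ 0.5721 -0.0094  0.054 ] [ 0.5 -4.1  0. ] [-0.61  0.04  0.04] 0.6
8 26.73 [ 0.5719 -0.0074  0.054 ] [ 0.6 -2.5 -0.6] [-0.68  0.03  0.02] 0.6
11 27.03 [ 0.5717 -0.0069  0.054 ] [ 0.8 -7.8 -0.6] [-1.67 -0.12 -0.01] 0.5
14 27.33 [ 0.5715 -0.0066  0.054 ] [  0.7 -11.5  -0.1] [-2.7  -0.32  0.15] 0.4
back 27.94 [ 0.5722 -0.0103  0.054 ] [-0.3 -0.2  0.6] [ 0.07  0.03 -0.05] 0.5
over 29.4 [ 0.491  -0.0134  0.2199] [-0.2  0.3 -0.2] [ 0.01 -0.01 -0.03] 0.6
```

View pics/w5.png

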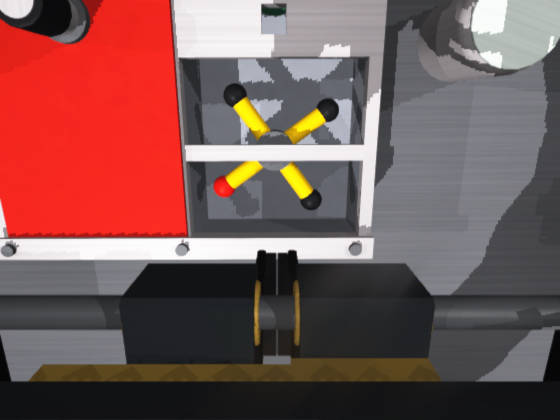

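The stop was felt (11.5 N, motion ceased), and the red ball is now at (223,187). I measure the angle and recheck the plunger.

```bash
python3 - <<'E'
from h import *
w=ctrl.camera('wrist');g=lambda p:atz(w,p,.066)
for a,b in(((223,187),(328,110)),((311,200),(235,95))):
    v=g(a)-g(b);print(np.degrees(np.arctan2(v[1],v[0])-yaw)%360,np.linalg.norm(v))
print('stop deg',np.degrees(2.2))
s=ctrl.camera('scene');print(ctrl.tip_of('knob_centre',s)[:1],proj(s,[.6277,.132,.1325]))
E
```

```text
125.96371669324509 0.10994089726240405
215.96398974053932 0.10894266946914744
stop deg 126.05071492878112
[{'at': [457.8, 272.6], 'p': 0.64}] [np.float64(342.3984695441567), np.float64(217.6059220011588)]
```

The wheel is at 126.0 deg (stop 126.05). The knob report this time is on the hammer, an outlier, so I retreat and check the knob once more before handing in.

```bash
python3 - <<'E'
from h import *
ctrl.move_linear([hub[0]-.06,hub[1],.32],max_speed=.15)
s=ctrl.camera('scene');print([(d['p'],d['at']) for d in ctrl.tip_of('knob_centre',s)])
cv2.imwrite('pics/s6.png',cv2.resize(s['frame'][140:320,200:440],(800,600),interpolation=2))
st('x')
E
```

```text
[(0.69, [346.6, 214.7]), (0.67, [321.5, 239.4])]
x 30.53 [ 0.4709 -0.0128  0.3189] [ 1.5  0.6 -0.1] [ 0.01 -0.01  0.  ] 0.2
```

View pics/s6.png

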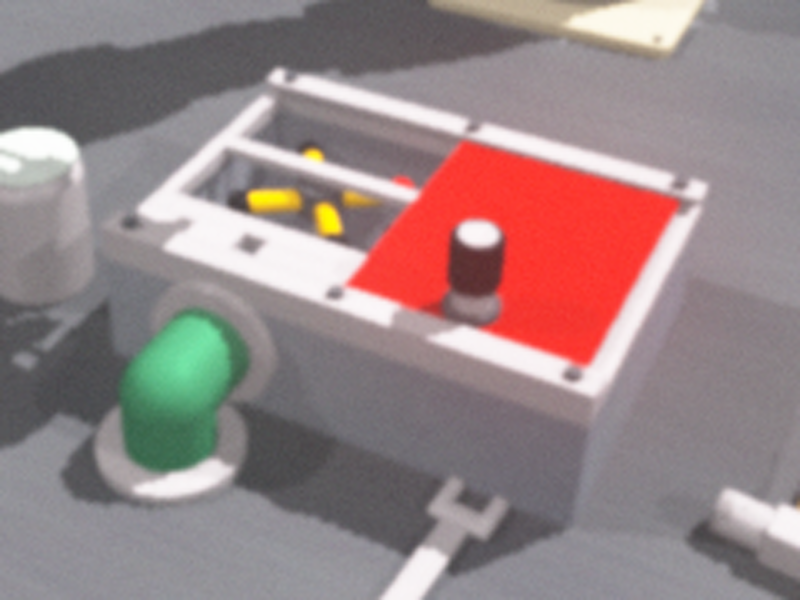

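```bash
python3 -c "
from h import *
ctrl.sign_off()"
```

```text
the job is handed in; nothing more can be done
```

The air gate is open and the job is handed in, after about 31 s of the 61 s allowed. I pulled the plunger knob up about 14 mm and slid the red cover to its end stop. I then lowered the knob and let go so the pin could drop, and pushed the star wheel's spokes anticlockwise to its stop in two strokes.

**Last checks:**
- **Wheel:** it measured 126.0° in the wrist camera, against the stop at 126.05°. The second stroke ended on a hard stop at about 11 N.
- **Cover:** from grasp to release the knob moved about 145 mm, the full travel.
- **Plunger pin:** the top of the knob was at pixel row 210.5, by eye from an enlarged picture. Row 210.6 is expected with the pin down, and about 206.6 if it were riding on the deck. The knob also sits directly on its neck.
- **Bystanders:** the hammer, tin and wrench were never approached, and nothing in the pictures suggests they moved. I did not re-measure their positions.
- **Robot:** it was clear of everything, with the tool tip at 0.32 m height.

**Disagreements:** one late knob detection landed on the hammer, and I discarded it. The last one was about 3 px above the expected knob centre and came with a near-equal second candidate elsewhere. I relied on the picture for the pin instead.

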